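# Bring out the test-tile box and snap its lid shut

### The job

Slide the long box of glaze test tiles along the bench out of its plywood stall, without lifting it, until the whole box stands clear in front of the partitions. Then put its own long lid on it and press it down just until both its ends have clicked home under the sprung catches, without leaning on it any harder or longer than that takes. Leave the square box, its lid and everything else on the bench where they are.

Things in the scene. Friction and masses are not known exactly. Their poses are not given: they have to be found in the camera images.
- tile_box: long open box, white plastic, filled with two rows of upright ceramic test tiles (tops 42 mm up). Outside 100 (x) by 170 (y) by 62 mm high, walls 4, mouth 92 by 162; along both long sides a lip stands out 4 mm (108 over the lips), 54 to 60 mm up. 0.6 to 1 kg, loose, in one of the two stalls. Origin: centre of its underside; +x to its far side, y along it, z up
- nose_left (a point): the hook tip of the sprung catch in the middle of the tile box's +y end, 84.5 mm from the box's centre, 66.5 mm up (flat underside). The catch is an upright tongue 36 mm wide, 82 mm high, outer face 94 mm from the centre, hinged near its foot. Above the tip its nose slopes up and outwards, 60 degrees from level, to 93 mm from the centre at 82 mm height
- nose_right (a point): the same catch at the box's -y end. A lid end pushed down on the slope forces the tongue outwards; it snaps back over the 4 mm flange and holds it. The first end gives way at about 2 to 5 N, the second at about 11 N (9 to 14); nothing is gained by more than 20 N
- long_lid: lid of the long box, blue plastic, 90 g: flange 106 (x) by 176 (y), 4 thick; under it a plug 18 deep, 88 by 159.5 at the flange, 82 by 146 at its foot, that fits the box's mouth. Same either way round. Origin: middle of the plug's foot, on which it lies; y along it, z up (flange 18 to 22). Laid on the box it rests on the two noses, origin 52 to 58 mm above the box's; home: 44 mm
- lid_handle (a point): the middle of the long lid's handle bar, 43 mm above its plug's foot (21 mm above the flange's top). The bar is 12 mm thick (x), 64 mm long (y) and 14 mm high, on two feet
- end_a (a point): on top of the long lid's flange, 68 mm from its middle towards +y: the spot to press. 66 mm above the box's underside when that end is home, 72 mm or more when not
- end_b (a point): the same spot at the lid's other end, towards -y
- far_left (a point): the far corner of the tile box at its +y end: 54 mm along the box's x and 95 mm along y from its origin, 60 mm up
- far_right (a point): the far corner at its -y end: 54 mm along the box's x, -95 mm along y
- stalls: two open-topped stalls of 12 mm plywood, fixed to the bench: partitions 85 high at y = -225, 0 and 225, from x = 0 to 165, and as high a back board behind them. Origin: on the bench, middle of the front edge; x into the stalls (away from the robot), y along the front. 45 to 80 mm free between the box's far lip and the back board, about 10 at each end
- table: the plywood bench top, its surface at z = 0
- square_box: a square open box of the same make in the other stall, 108 (x) by 130 (y, over its catches) mm, catches 81 mm high; origin under its centre. Bystander
- square_lid: its square lid, 106 by 116 mm, of the same make and height as the long lid, handle bar 50 mm long; lies on the other side of the bench from the long lid. Bystander
- brush_pot: round white pot, 80 mm across, 110 mm high, with brushes standing in it up to 170 mm; 13 to 17 cm in front of the square box. Bystander
- glaze_bottle: bottle, 60 mm across, 150 mm high, at the far left. Bystander
- glaze_jar: jar, 72 mm across, 95 mm high, at the far right. Bystander
- hammer: hammer lying on the bench at the left. Bystander
- glaze_brush: brush lying on the bench at the right. Bystander
Mind the look-alikes: they are no part of the job. Leave any pink look-alike of the long_lid alone.

How it is judged (in metres and radians):
On the way, in this order (a step that is already met when the one before it is completed fails the run):
1. the long box stands wholly clear in front of the partitions, still open (x of each of far_left, far_right in the frame of stalls below 0 m and horizontal distance between lid_handle and tile_box above 0.05 m), for 0.2 s.
2. its lid is home under both catches (z of end_a in the frame of tile_box between 0.063 and 0.0685 m and z of end_b in the frame of tile_box between 0.063 and 0.0685 m and horizontal distance between lid_handle and tile_box below 0.006 m), for 0.2 s.
At the end, for the whole second after the job is handed in: The long box stands flat and at rest on the bench with both far corners in front of the partitions' front edge, and its long lid is home at both ends: each end spot 63 to 68.5 mm above the box's underside (66 is home) and the lid's middle within 6 mm of the box's middle (all of step 2 and x of each of far_left, far_right in the frame of stalls below 0 m and angle between tile_box's own z axis and vertical below 0.05 rad and height (world z) of tile_box below 0.004 m and linear speed of each of tile_box, long_lid below 0.01 m/s); the robot touches nothing.
It fails at once if the long box is lifted off the bench (more than 15 mm) or tipped (more than about 11 degrees) (height (world z) of tile_box above 0.015 m or angle between tile_box's own z axis and vertical above 0.2 rad).
It fails at once if the box is leant on: more than 65 N between box and bench (its own weight is 7 to 11 N) (contact force between tile_box and table above 65 N).
It fails at once if another thing on the bench is shoved more than 25 mm (distance of any of square_box, square_lid, brush_pot, glaze_bottle, glaze_jar, hammer, glaze_brush from where it was at the start of the episode above 0.025 m).
It also fails if it takes over 62 s, if anything falls off the work surface, if the arm or the gripper's body presses on something with over 40 N, if the wrist force passes 120 N, or if a joint passes its speed limit or range.

### The arm

A 7-joint arm with a two-finger parallel gripper is mounted at the origin on the work surface. World frame = base frame: x ahead of the robot, y to its left, z up, the work surface at z = 0. Lengths are in mm, angles in rad, forces in N, time in s.
With the tool pointing down it reaches from about 350 to 900 mm from the base axis. Payload 7.2 kg.
Tool frame: the origin (TCP) lies midway between the tips of the shut fingers; the grasp point (between the pads) lies robot.grasp_offset behind it (robot.grasp_offset is the distance from the TCP to the grasp point, in mm); z points along the fingers, y is the line along which they close (so a half turn about z gives the same grasp; the last joint's range is limited). The gripper opens to 88 mm and grips with 3 to 60 N. Pads are 20 mm wide; open, the fingers measure 115 mm over their backs; the gripper's body (75 mm by 178 mm) begins 61 mm behind the grasp point.
Start: joints at [-1.229, 0.411, -0.013, 1.596, 0.006, 1.134, -0.082], TCP at [249.026, 573.25, 222.653] pointing down, gripper open.
Joint ranges: [-2.95, 2.95], [-0.29, 1.99], [-1.47, 1.44], [0.14, 2.54], [-1.03, 4.17], [0.13, 1.85], [-2.86, 2.86]. Speed limits (rad/s): [2.39, 2.39, 3.01, 3.01, 3.14, 3.14, 3.14].

### API

Orientations are given as a unit quaternion [x, y, z, w].
In Python, from plant import sensors, vision, ticket, robot gives the robot as it stands. The module is installed in compiled form; this text tells all that it offers.
- The arm moves only by the tool pendant, called after ">>>" as a command line: name --argument value ..., lists and objects as JSON in quotes. Schema: {"type":"object","properties":{"offsets":{"type":"array","items":{"type":"array","prefixItems":[{"type":"array","items":{"type":"number"},"minItems":3,"maxItems":3},{"type":"number"},{"type":"number"}],"minItems":3,"maxItems":3},"minItems":1,"maxItems":20},"only":{"type":"string"},"quiet":{"type":"boolean"},"lines":{"type":"string"}},"required":["offsets"],"additionalProperties":false}. offsets is a list of rows, 1 to 20 of them, each written [[dx, dy, dz], turn, opening]: dx, dy, dz in cm, then a turn about the tool's z in units of 0.1 rad, then the finger opening in mm; each row is the pose to reach, as a shift and turn from the pose commanded when the call began, along the tool's axes at that moment; what a row does not reach only later rows make up. A row lasts 1/10 s, in which the tool goes at most 50 mm and 0.15 rad, less where a joint would pass 70% of its speed; a pose out of reach is approached as far as the arm can. The fingers move at their own pace and stop on an object; the grip force is fixed at half the most. Time passes only in rows, so rows that do not move let the fingers close. The tool returns the time, the measured TCP pose, the force, the opening and the grip force at its end. only (a regular expression) keeps the lines of the reply that match it, lines (a string "A,B") keeps lines A to B, and quiet returns only ok. Input that does not fit is refused with a message, and nothing moves.
- sensors.observe(): the state, without advancing time (a new reading comes with each control period).
- vision.read_camera(name): name is "side" or "top"; returns a dict with "color" (480x640x3 uint8, blue, green, red), "range_z" (480x640 float32, mm along the optical axis (not along the pixel's ray), 0 where there is no reading), "mtx" (3x3 intrinsics, pixels), "dist" ([k1, k2, p1, p2, k3] as OpenCV has them; the pictures are not rectified), "rvec" (rotation vector, rad) and "tvec" (3), from world to camera coordinates, as OpenCV has them. Camera axes: x right, y down, z forward; pixel columns grow to the right and rows downward; lengths in mm; the calibration is good to about 2 mm. A picture is of the moment at which its call begins.
- ticket.job_done(): hands the job in; it is judged then, once.
The state is a dict: "clock": time; "q": joint angles; "joint_vel": joint speeds; "tau": joint torques, N m; "tcp_pos": TCP position; "orientation": TCP orientation; "ft_force": force on the tool from outside, world axes, zero at the start; "moment": the same for the moment, N m; "grip_width": finger opening in mm; "grip_force": force on a finger pad.
Only numpy, scipy, OpenCV 4.12 (cv2) and the standard library are available. Lean on these libraries where they do the work, as an engineer would, in place of code of your own. Each camera call takes 0.05 s, during which the arm holds its last target. There are 200 camera calls.

## Working session

There is one attempt and no reset: what is moved stays moved. The work goes in short steps, Python scripts to look and compute and a tool call to move; the robot and the scene stay as the last step left them, time stands still between calls to the robot, and variables do not carry over. Pictures are saved under pics/ and viewed, at most 10 in all, crops included, and the job is handed in when it is done.

```bash
mkdir -p pics
```

Create h.py:
```python
import numpy as np, cv2
from plant import sensors, vision, ticket, robot
def cloud(n):
    c=vision.read_camera(n)
    h,w=c["range_z"].shape
    u,v=np.meshgrid(np.arange(w),np.arange(h))
    p=cv2.undistortPoints(np.stack([u,v],-1).reshape(-1,1,2).astype(np.float64),c["mtx"],c["dist"]).reshape(h,w,2)
    z=c["range_z"].astype(float)
    P=np.dstack([p*z[...,None],z])
    R=cv2.Rodrigues(np.array(c["rvec"],float))[0]
    W=(P-np.array(c["tvec"]).ravel())@R
    W[z<=0]=np.nan
    return c["color"],W
```

Run:
```python
from h import *
for n in("top","side"):
    c,W=cloud(n); cv2.imwrite(f"pics/{n}0.png",c); np.savez(f"{n}0.npz",c=c,W=W)
o=sensors.observe(); print({k:np.round(v,3) for k,v in o.items()}, robot.grasp_offset)
```

```text
{'clock': np.float64(0.1), 'q': array([-1.229,  0.412, -0.013,  1.597,  0.006,  1.134, -0.082]), 'joint_vel': array([-0.   , -0.002,  0.001, -0.003,  0.   , -0.002, -0.   ]), 'tau': array([ 2.0000e-03, -5.8910e+01,  6.4300e-01, -2.9171e+01, -5.4000e-02,
        1.4000e-02,  0.0000e+00]), 'tcp_pos': array([248.873, 572.816, 221.899]), 'orientation': array([ 0.203,  0.979, -0.001, -0.   ]), 'ft_force': array([ 0.408, -0.772, -0.363]), 'moment': array([-0.007,  0.028,  0.027]), 'grip_force': np.float64(0.0), 'grip_width': np.float64(87.913)} 18.700000000000003
```

View pics/top0.png

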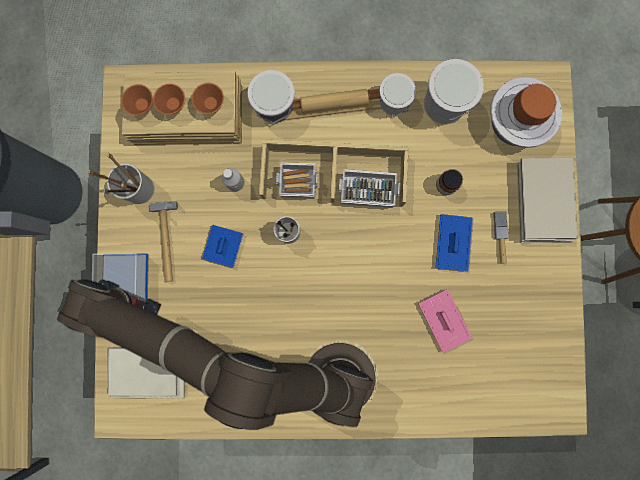

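View pics/side0.png

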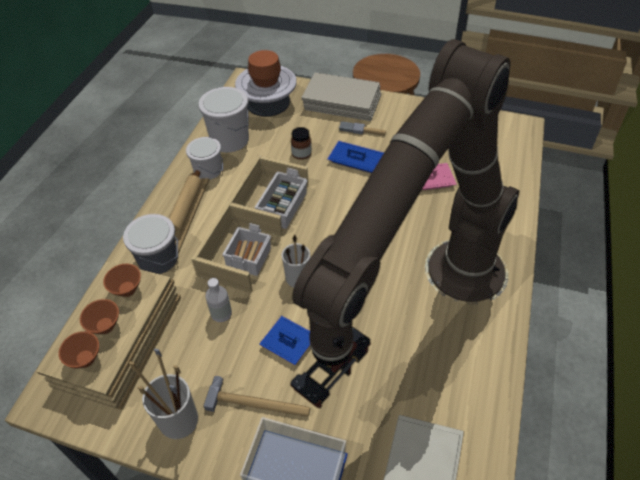

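The top view shows these candidates for the long lid: blue rectangle at (453,243), pink look-alike at (445,320), and small square blue lid at (222,245). I choose (453,243), which is blue and long. The tile box is at (369,188), with two rows of tiles, in the right stall; the square box is at (297,180) and the brush pot at (287,229).

Add to h.py:
```python
def rect(P):
    (cx,cy),(a,b),t=cv2.minAreaRect(P[:,:2].astype(np.float32))
    if a<b: a,b,t=b,a,t+90
    t=(t+90)%180-90   # long axis angle from world x, deg
    return np.round([cx,cy,a,b,t],1)
def lid(c,W,box):
    x0,x1,y0,y1=box
    hsv=cv2.cvtColor(c,cv2.COLOR_BGR2HSV); m=(abs(hsv[...,0].astype(int)-110)<15)&(hsv[...,1]>150)
    m[:y0]=0;m[y1:]=0;m[:,:x0]=0;m[:,x1:]=0
    P=W[m]; P=P[np.isfinite(P).all(1)]; z=P[:,2]
    med=np.median(z); F=P[abs(z-med)<6]; H=P[z>med+12]
    return rect(F),np.round(med,1),(np.round(H.mean(0),1),rect(H)) if len(H)>4 else None
```

Run:
```python
from h import *
d=np.load("top0.npz");c,W=d["c"],d["W"]
print("lid",lid(c,W,(420,490,200,285)))
print("sq lid",lid(c,W,(195,250,215,275)))
for n,(u0,u1,v0,v1) in {"box":(325,412,140,212),"sqbox":(255,330,140,212)}.items():
    S=W[v0:v1,u0:u1].reshape(-1,3); C=c[v0:v1,u0:u1].reshape(-1,3).astype(int)
    sat=C.max(1)-C.min(1)
    k=(sat<25)&(C.min(1)>120)&(S[:,2]>52)&(S[:,2]<100); print(n,k.sum(),rect(S[k]))
    k=(sat>35)&(S[:,2]>75)&(S[:,2]<100); print(n,"plywood",k.sum(),np.nanmin(S[k],0).round(1),np.nanmax(S[k],0).round(1),rect(S[k]))
for n,(u0,u1,v0,v1) in {"pot":(270,305,213,246),"bottle":(215,248,165,195),"jar":(435,466,165,197),"brush":(490,512,205,268)}.items():
    S=W[v0:v1,u0:u1].reshape(-1,3); S=S[S[:,2]>12]; print(n,np.nanmin(S,0).round(0),np.nanmax(S,0).round(0))
a=cv2.resize(c[130:290,320:520],None,fx=3.6,fy=3.6,interpolation=cv2.INTER_CUBIC); cv2.imwrite("pics/crop1.png",a)
```

```text
lid (array([ 431.1, -373.2,  174.2,  105.2,   -6.8]), np.float64(21.4), (array([ 432.5, -372.3,   49.2]), array([ 436.2, -365.1,   60.7,   49.3,  -28.8])))
sq lid (array([427.1, 375.4, 114.8, 104.8, -15.9]), np.float64(21.5), (array([425. , 372.8,  47.1]), array([419.7, 381.3,  87.7,  54.8, -82. ])))
box 357 [605.8 -97.5 189.1 108.9  85.3]
box plywood 692 [ 556.3 -223.3   75.1] [745.   39.4  94.7] [652.  -87.1 262.7 177.5  86.6]
sqbox 275 [634.8 130.7 130.  109.1  88.1]
sqbox plywood 450 [582.7  26.6  75. ] [758.1 248.8  96.1] [714.5 173.5 273.7 139.1 -54.5]
pot [431. 124.  12.] [519. 201. 168.]
bottle [607. 306.  13.] [665. 395. 159.]
jar [ 588. -406.   13.] [ 656. -322.  106.]
brush [ 362. -554.   12.] [ 533. -497.   31.]
```

View pics/crop1.png

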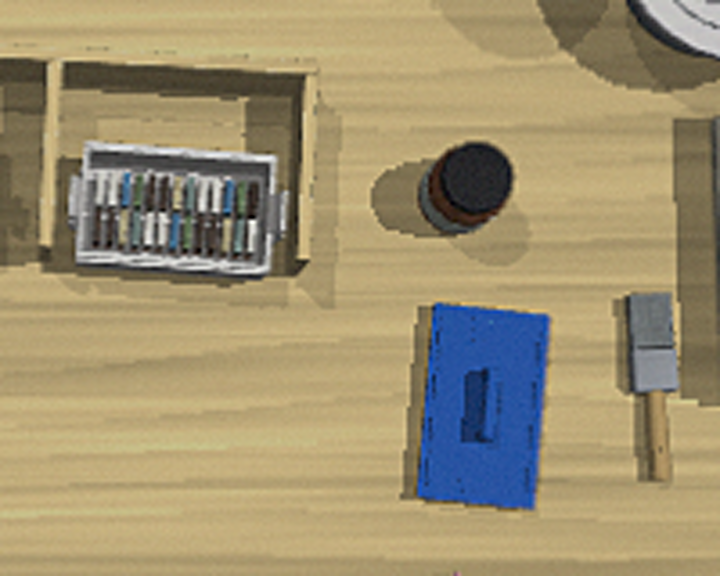

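The crop confirms the choice. The long blue lid has its bar running lengthwise, at crop (480,405). The tile box, with its tiles and end catches, sits in the right stall with a free gap behind it at crop y 70–145.

Next I pin down the stall frame and compute the first reach.

Add to h.py:
```python
from scipy.spatial.transform import Rotation as Ro
def rel(x,y,z,yaw):   # yaw: wanted world angle of tool y, deg
    o=sensors.observe(); R=Ro.from_quat(o["orientation"]).as_matrix()
    d=R.T@(np.array([x,y,z])-o["tcp_pos"]); cur=np.degrees(np.arctan2(R[1,1],R[0,1]))
    t=-((yaw-cur+180)%360-180)
    return "rel",d.round(1),"turn",round(np.radians(t),3),"| tcp",o["tcp_pos"].round(1),"yaw",round(cur,1),"q",o["q"].round(2),"F",o["ft_force"].round(1),"w",o["grip_width"].round(1),"t",round(float(o["clock"]),2)
```

Run:
```python
from h import *
d=np.load("top0.npz");c,W=d["c"],d["W"]
S=W[140:212,250:415].reshape(-1,3);C=c[140:212,250:415].reshape(-1,3).astype(int)
k=((C.max(1)-C.min(1))>35)&(S[:,2]>80)&(S[:,2]<92);S=S[k]
a=[]
for y0,y1 in((-245,-200),(-10,35),(215,260)):
    q=S[(S[:,1]>y0)&(S[:,1]<y1)]; f=q[q[:,0]<700]; print(y0,f[:,0].min().round(1),np.polyfit(f[:,0],f[:,1],1).round(3),f[:,1].min().round(1),f[:,1].max().round(1)); 
for yy in(-190,-150,-100,-50):
    q=S[(abs(S[:,1]-yy)<15)]; print("back",yy,q[:,0].min().round(1),q[:,0].max().round(1))
print(*rel(695,-105,222,-94.5))
```

```text
-245 556.3 [-6.70000e-02 -1.68193e+02] -219.1 -200.5
-10 570.5 [-0.061 54.334] 8.1 22.0
215 582.7 [-8.50000e-02  2.93398e+02] 228.3 248.2
back -190 556.4 732.5
back -150 721.5 732.9
back -100 725.8 737.5
back -50 729.2 741.0Traceback (most recent call last):
  File "<stdin>", line 10, in <module>
  File "h.py", line 31, in rel
    return "rel",d.round(1),"turn",round(np.radians(t),3),"| tcp",o["tcp_pos"].round(1),"yaw",round(cur,1),"q",o["q"].round(2),"F",o["ft_force"].round(1),"w",o["grip_width"].round(1),"t",round(float(o["clock"]),2)
                                                                                                                                                              ^^^^^^^^^^^^^^^^^^^^^
AttributeError: 'float' object has no attribute 'round'
```

```bash
sed -i 's/o\["grip_width"\].round(1)/round(float(o["grip_width"]),1)/' h.py
python3 -c "
from h import *
print(*rel(694,-104,222,-94))"
```

```text
rel [-6.779e+02 -4.434e+02  6.000e-01] turn 2.802 | tcp [248.9 572.8 221.9] yaw 66.5 q [-1.23  0.41 -0.01  1.6   0.01  1.13 -0.08] F [ 0.4 -0.8 -0.4] w 87.9 t 0.1
```

The rows are not in the units I measure in: shifts go in cm and turns go in units of 0.1 rad. I convert before sending: -678 mm is -67.8, -443 mm is -44.3, 2.802 rad is 28.02.

>>> pendant --offsets '[[[-10,-6.6,0],1.5,88],[[-20,-13.2,0],3,88],[[-67.8,-44.3,0],28.02,88],[[-67.8,-44.3,0],28.02,88],[[-67.8,-44.3,0],28.02,88],[[-67.8,-44.3,0],28.02,88],[[-67.8,-44.3,0],28.02,88],[[-67.8,-44.3,0],28.02,88],[[-67.8,-44.3,0],28.02,88],[[-67.8,-44.3,0],28.02,88],[[-67.8,-44.3,0],28.02,88],[[-67.8,-44.3,0],28.02,88],[[-67.8,-44.3,0],28.02,88],[[-67.8,-44.3,0],28.02,88],[[-67.8,-44.3,0],28.02,88],[[-67.8,-44.3,0],28.02,88],[[-67.8,-44.3,0],28.02,88],[[-67.8,-44.3,0],28.02,88],[[-67.8,-44.3,0],28.02,88],[[-67.8,-44.3,0],28.02,88]]'

```text
clock: 2.1
tcp_pos: [694.2, -103.2, 221.7]
orientation: [0.999, -0.036, -0.001, 0.0]
ft_force: [0.3, -0.1, -0.3]
grip_width: 87.8
grip_force: 0.0
```

```bash
python3 -c "
from h import *
print(*rel(694,-104,30,-94))"
```

```text
rel [  0.2   0.7 191.7] turn -0.002 | tcp [ 694.2 -103.2  221.7] yaw -94.1 q [-0.39  0.65  0.79  1.42 -0.46  1.26 -1.21] F [ 0.3 -0.1 -0.3] w 87.8 t 2.1
```

In the tool's units: 190 mm is 19, 180 mm is 18.

>>> pendant --offsets '[[[0,0,4],0,88],[[0,0,8],0,88],[[0,0,11],0,88],[[0,0,13],0,88],[[0,0,15],0,88],[[0,0,16.5],0,88],[[0,0,18],0,88],[[0,0,19],0,88],[[0,0,19],0,88]]'

```text
clock: 3.0
tcp_pos: [693.6, -102.9, 31.2]
orientation: [0.999, -0.035, -0.001, -0.0]
ft_force: [1.0, 0.5, 0.1]
grip_width: 88.2
grip_force: 0.0
```

Run:
```python
from h import *
c,W=cloud("top"); cv2.imwrite("pics/t1.png",cv2.resize(c[120:280,240:440],None,fx=3.6,fy=3.6))
print(*rel(694,-104,30,-94))
```

```text
rel [-0.2  0.8  2.3] turn -0.0 | tcp [ 694.2 -103.2   32.3] yaw -94.0 q [-0.33  0.83  0.67  1.58 -0.6   0.95 -1.11] F [ 0.4 -0.4  0.4] w 87.8 t 3.05
```

View pics/t1.png

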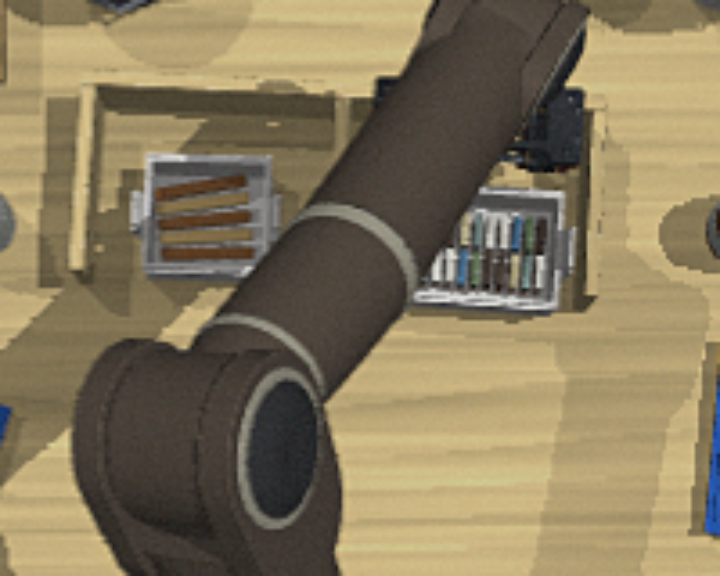

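The box is still in its stall at crop (500,245), and the fingers are down behind it near crop (540,130), free of contact. Now I pull it out along -tool x.

In the tool's units: -64 mm is -6.4, -58 mm is -5.8.

>>> pendant --offsets '[[[-0.8,0,0],0,88],[[-1.4,0,0],0,88],[[-1.8,0,0],0,88],[[-2.2,0,0],0,88],[[-2.6,0,0],0,88],[[-3,0,0],0,88],[[-3.5,0,0],0,88],[[-4,0,0],0,88],[[-4.6,0,0],0,88],[[-5.2,0,0],0,88],[[-5.8,0,0],0,88],[[-6.4,0,0],0,88]]'

```text
clock: 4.25
tcp_pos: [631.3, -98.9, 33.2]
orientation: [0.999, -0.035, 0.001, 0.0]
ft_force: [4.6, 0.1, 0.1]
grip_width: 87.7
grip_force: 2.5
```

>>> pendant --offsets '[[[-0.6,0,0],0,88],[[-1.2,0,0],0,88],[[-1.8,0,0],0,88],[[-2.4,0,0],0,88],[[-3,0,0],0,88],[[-3.6,0,0],0,88],[[-4.2,0,0],0,88],[[-4.8,0,0],0,88]]'

```text
clock: 5.05
tcp_pos: [583.4, -95.5, 33.2]
orientation: [0.999, -0.035, 0.001, 0.0]
ft_force: [4.7, 0.3, 1.1]
grip_width: 87.5
grip_force: 2.5
```

Run:
```python
from h import *
for n in("top","side"):
    c,W=cloud(n); cv2.imwrite(f"pics/{n}2.png",c)
c=cv2.imread("pics/top2.png");s=cv2.imread("pics/side2.png")
cv2.imwrite("pics/both2.png",np.hstack([cv2.resize(c[140:280,240:420],(400,311)),cv2.resize(s[130:330,170:427],(400,311))]))
```

```text
(no output)
```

View pics/both2.png

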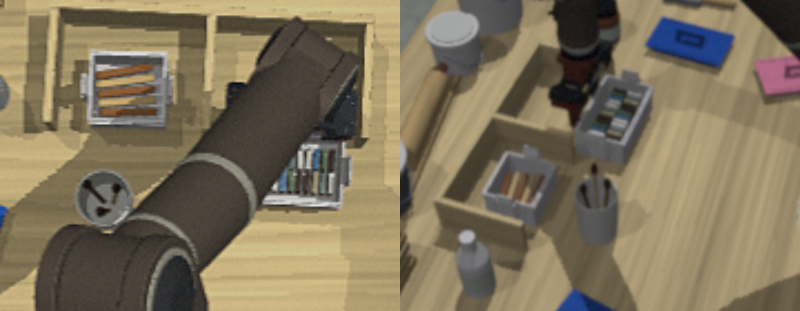

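The box slides flat, at (310,180) in the left panel. About 45 mm more to go, then back off and rise.

>>> pendant --offsets '[[[-0.6,0,0],0,88],[[-1.2,0,0],0,88],[[-1.8,0,0],0,88],[[-2.4,0,0],0,88],[[-3,0,0],0,88],[[-3.6,0,0],0,88],[[-4.1,0,0],0,88],[[-4.4,0,0],0,88],[[-4.6,0,0],0,88],[[-4.4,0,0],0,88],[[-3.6,0,0],0,88],[[-2.6,0,0],0,88],[[-2,0,-1.5],0,88],[[-2,0,-6],0,88],[[-2,0,-11],0,88],[[-2,0,-15],0,88],[[-2,0,-15],0,88]]'

```text
clock: 6.85
tcp_pos: [565.8, -95.2, 187.7]
orientation: [0.999, -0.035, 0.004, 0.0]
ft_force: [-0.2, -0.3, -0.5]
grip_width: 88.0
grip_force: 0.0
```

Run:
```python
from h import *
print(*rel(432,-373,150,-97))
```

```text
rel [-114.2  286.6   36.8] turn 0.052 | tcp [565.8 -95.2 187.7] yaw -94.0 q [-0.55  0.45  0.86  1.81 -0.39  1.05 -1.18] F [-0.2 -0.3 -0.5] w 88.0 t 6.85
```

In the tool's units: 150 mm is 15, 50 mm is 5, 0.05 rad is 0.5.

>>> pendant --offsets '[[[-2,5,0],0.5,60],[[-4,10,0],0.5,60],[[-6,15,0],0.5,60],[[-8,20,1],0.5,60],[[-10,25,2.5],0.5,60],[[-11.4,28.7,3.7],0.5,60],[[-11.4,28.7,3.7],0.5,60],[[-11.4,28.7,3.7],0.5,60]]'

```text
clock: 7.65
tcp_pos: [426.8, -374.2, 144.5]
orientation: [0.998, -0.062, -0.001, 0.0]
ft_force: [-0.4, 1.1, 0.7]
grip_width: 59.9
grip_force: 0.0
```

Run:
```python
from h import *
print(*rel(432,-373,28,-97))
c,W=cloud("top"); np.savez("top3.npz",c=c,W=W); cv2.imwrite("pics/top3.png",cv2.resize(c[140:300,320:520],(720,576)))
sat=c.max(2).astype(int)-c.min(2)
m=(sat<25)&(c.min(2)>120)&(W[...,2]>52)&(W[...,2]<100);m[:,:330]=0;m[:,415:]=0;m[:155]=0;m[260:]=0
P=W[m];print(m.sum(),rect(P),P.min(0).round(1),P.max(0).round(1))
```

```text
rel [  5.3  -1.8 116.5] turn -0.003 | tcp [ 426.8 -374.2  144.5] yaw -97.2 q [ 0.02  0.51  0.84  1.86 -0.45  0.98 -0.63] F [-0.4  1.1  0.7] w 59.9 t 7.65
328 [471.4 -88.4 187.7 108.2  85.8] [ 414.4 -183.2   52.4] [531.2   4.3  87.9]
```

View pics/top3.png

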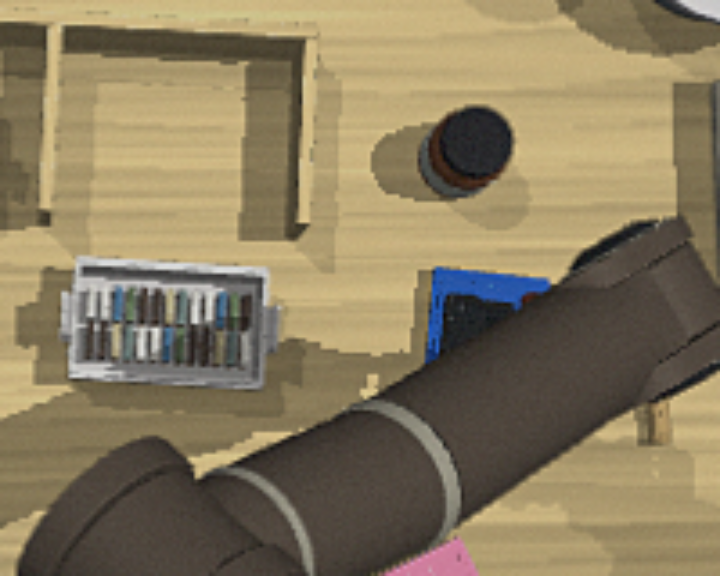

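The box stands clear at crop (170,322) and the gripper is over the blue lid at crop (490,310). Descend and grasp.

>>> pendant --offsets '[[[0.5,-0.2,3],0,60],[[0.5,-0.2,6],0,60],[[0.5,-0.2,8.5],0,60],[[0.5,-0.2,10],0,60],[[0.5,-0.2,11],0,60],[[0.5,-0.2,11.5],0,60],[[0.5,-0.2,11.6],0,60],[[0.5,-0.2,11.6],0,60]]'

```text
clock: 8.5
tcp_pos: [434.5, -371.1, 30.3]
orientation: [0.998, -0.06, 0.0, 0.0]
ft_force: [0.2, 0.3, 0.2]
grip_width: 60.4
grip_force: 0.0
```

```bash
python3 -c "
from h import *
print(*rel(431.3,-373,28,-97))"
```

```text
rel [-3.   2.3  2.3] turn 0.002 | tcp [ 434.5 -371.1   30.3] yaw -96.9 q [ 0.12  0.66  0.7   1.93 -0.61  0.77 -0.52] F [0.2 0.3 0.2] w 60.4 t 8.5
```

In the tool's units: -3 mm is -0.3, 2 mm is 0.2.

>>> pendant --offsets '[[[-0.3,0.2,0.2],0,60],[[-0.3,0.2,0.2],0,40],[[-0.3,0.2,0.2],0,20],[[-0.3,0.2,0.2],0,5],[[-0.3,0.2,0.2],0,0],[[-0.3,0.2,0.2],0,0],[[-0.3,0.2,0.2],0,0],[[-0.3,0.2,0.2],0,0],[[-0.3,0.2,0.2],0,0],[[-0.3,0.2,0.2],0,0]]'

```text
clock: 9.5
tcp_pos: [430.9, -372.5, 27.6]
orientation: [0.998, -0.06, 0.0, 0.0]
ft_force: [-0.1, 1.1, 0.7]
grip_width: 11.8
grip_force: 30.0
```

```bash
python3 -c "
from h import *
print(*rel(431.3,-373,180,-97))"
```

```text
rel [   0.5    0.5 -152.4] turn 0.002 | tcp [ 430.9 -372.5   27.6] yaw -96.9 q [ 0.12  0.66  0.7   1.94 -0.61  0.77 -0.52] F [-0.1  1.1  0.7] w 11.8 t 9.5
```

>>> pendant --offsets '[[[0,0,-2],0,0],[[0,0,-6],0,0],[[0,0,-10],0,0],[[0.1,-2,-13],-1,0],[[0.2,-4.5,-13.5],-2.5,0],[[0.2,-7,-13.5],-4,0],[[0.2,-10,-13.5],-5.5,0],[[0.3,-13,-13.5],-7,0],[[0.3,-16,-13.5],-8.5,0],[[0.4,-19,-13.5],-10,0],[[0.5,-22,-13.5],-11.5,0],[[0.5,-24.5,-13.5],-13,0],[[0.6,-26.5,-13.5],-14.5,0],[[0.6,-28,-13.5],-15.5,0],[[0.6,-28.7,-13.5],-16.18,0],[[0.6,-28.7,-13.5],-16.18,0],[[0.6,-28.7,-13.5],-16.18,0],[[0.6,-28.7,-13.5],-16.18,0]]'

```text
clock: 11.3
tcp_pos: [471.1, -89.0, 162.6]
orientation: [0.733, 0.68, -0.0, 0.0]
ft_force: [-0.3, 0.7, -0.4]
grip_width: 11.6
grip_force: 30.0
```

Run:
```python
from h import *
print(*rel(471.4,-88.4,120,-4.2))
for n in("top","side"):
    c,W=cloud(n); np.savez(n+"4.npz",c=c,W=W)
    b=(320,420,160,270) if n=="top" else (200,500,100,400)
    try: print(n,lid(c,W,b))
    except Exception as e: print(e)
    s=c[150:280,310:430] if n=="top" else c[120:320,220:420]
    cv2.imwrite(f"pics/{n}4.png",cv2.resize(s,None,fx=400/s.shape[1],fy=400/s.shape[1]))
a,b=cv2.imread("pics/top4.png"),cv2.imread("pics/side4.png")
h=max(a.shape[0],b.shape[0]); o=np.zeros((h,800,3),np.uint8); o[:a.shape[0],:400]=a;o[:b.shape[0],400:]=b
cv2.imwrite("pics/both4.png",o)
```

```text
rel [ 0.7  0.3 42.6] turn -0.002 | tcp [471.1 -89.  162.6] yaw -4.3 q [-0.31  0.24  0.47  2.03 -0.14  0.9   0.16] F [-0.3  0.7 -0.4] w 11.6 t 11.3
top (array([470.4, -89.7, 173.8, 103.7,  84.8]), np.float64(156.4), (array([453.1, -32.8, 536.8]), array([448.2, -32. , 118.3,   8.9, -10.2])))
side (array([425.4, 378. , 112.2, 101.4, -15.7]), np.float64(30.5), (array([464.6, -31.2, 154. ]), array([425.7,  82.2, 747.8, 518.6, -32.9])))
```

View pics/both4.png

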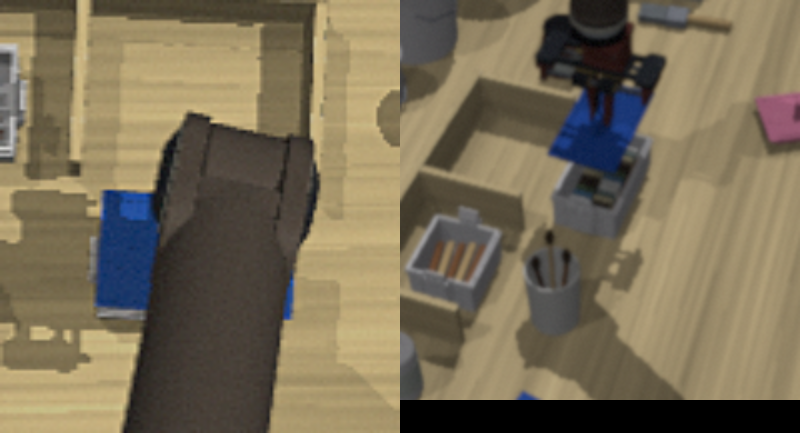

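The lid (left panel, blue at (125,255); right panel (600,130)) hangs level over the box and lines up within about 1 mm. Lower it.

In the tool's units: 1 mm is 0.1, 0.6 mm is 0.06.

>>> pendant --offsets '[[[0.1,0.06,2],0,0],[[0.1,0.06,4],0,0],[[0.1,0.06,5.5],0,0],[[0.1,0.06,6.5],0,0],[[0.1,0.06,7.1],0,0],[[0.1,0.06,7.4],0,0],[[0.1,0.06,7.4],0,0],[[0.1,0.06,7.4],0,0]]'

```text
clock: 12.2
tcp_pos: [472.3, -87.4, 89.1]
orientation: [0.732, 0.681, 0.0, 0.0]
ft_force: [-0.1, 0.1, -1.3]
grip_width: 11.6
grip_force: 30.0
```

```bash
python3 -c "
from h import *
print(*rel(471.8,-88.2,83,-4.2))"
```

```text
rel [-0.8 -0.4  6.1] turn 0.0 | tcp [472.3 -87.4  89.1] yaw -4.2 q [-0.27  0.36  0.43  2.1  -0.22  0.73  0.23] F [-0.1  0.1 -1.3] w 11.6 t 12.2
```

In the tool's units: 4 mm is 0.4, 2 mm is 0.2.

>>> pendant --offsets '[[[-0.08,-0.04,0.2],0,0],[[-0.08,-0.04,0.4],0,0],[[-0.08,-0.04,0.5],0,0],[[-0.08,-0.04,0.5],0,0]]'

```text
clock: 12.6
tcp_pos: [471.5, -88.5, 83.7]
orientation: [0.733, 0.681, 0.0, 0.0]
ft_force: [-0.2, -0.8, 0.3]
grip_width: 11.8
grip_force: 30.0
```

>>> pendant --offsets '[[[0,0,0.1],0,0],[[0,0,0.2],0,0],[[0,0,0.2],0,0]]'

```text
clock: 12.9
tcp_pos: [471.7, -88.5, 81.8]
orientation: [0.733, 0.681, 0.0, 0.0]
ft_force: [-0.4, -3.5, 3.1]
grip_width: 11.5
grip_force: 30.0
```

In the tool's units: 1 mm is 0.1.

>>> pendant --offsets '[[[0,0,0.1],0,0],[[0,0,0.1],0,0]]'

```text
clock: 13.1
tcp_pos: [472.0, -88.3, 81.0]
orientation: [0.733, 0.681, 0.0, 0.0]
ft_force: [0.1, -3.2, 5.3]
grip_width: 11.5
grip_force: 30.0
```

In the tool's units: -1 mm is -0.1, 1 mm is 0.1.

>>> pendant --offsets '[[[-0.1,0,0.05],0,0],[[-0.1,0,0.1],0,0],[[-0.1,0,0.1],0,0]]'

```text
clock: 13.4
tcp_pos: [472.2, -88.7, 80.3]
orientation: [0.732, 0.681, 0.001, 0.0]
ft_force: [-0.2, 0.0, 9.0]
grip_width: 11.6
grip_force: 30.0
```

In the tool's units: 1 mm is 0.1.

>>> pendant --offsets '[[[0,0,0.1],0,0],[[0,0,0.1],0,0]]'

```text
clock: 13.6
tcp_pos: [472.6, -88.6, 79.5]
orientation: [0.732, 0.681, 0.001, 0.001]
ft_force: [-0.5, -0.7, 10.2]
grip_width: 12.1
grip_force: 30.0
```

In the tool's units: 1 mm is 0.1, -0.5 mm is -0.05.

>>> pendant --offsets '[[[0,-0.05,0.1],0,0],[[0,-0.05,0.1],0,0]]'

```text
clock: 13.8
tcp_pos: [472.6, -88.7, 78.9]
orientation: [0.732, 0.681, 0.002, 0.001]
ft_force: [-0.2, 0.6, 12.9]
grip_width: 11.6
grip_force: 30.0
```

>>> pendant --offsets '[[[0,0,0.1],0,0],[[0,0,0.1],0,0]]'

```text
clock: 14.0
tcp_pos: [472.9, -88.7, 78.2]
orientation: [0.732, 0.681, 0.002, 0.001]
ft_force: [-2.0, -0.0, 16.3]
grip_width: 11.8
grip_force: 30.0
```

In the tool's units: 1 mm is 0.1.

>>> pendant --offsets '[[[0,0,0.1],0,0],[[0,0,0.1],0,0]]'

```text
clock: 14.2
tcp_pos: [472.6, -89.5, 76.8]
orientation: [0.732, 0.681, 0.001, 0.001]
ft_force: [0.5, -4.9, 10.6]
grip_width: 11.8
grip_force: 30.0
```

In the tool's units: 1 mm is 0.1, -0.5 mm is -0.05.

>>> pendant --offsets '[[[-0.05,0,0.1],0,0],[[-0.05,0,0.1],0,0]]'

```text
clock: 14.4
tcp_pos: [472.2, -90.5, 75.5]
orientation: [0.733, 0.681, 0.001, 0.001]
ft_force: [0.6, -4.1, 8.9]
grip_width: 12.0
grip_force: 30.0
```

>>> pendant --offsets '[[[0,0,0.1],0,0],[[0,0,0.1],0,0]]'

```text
clock: 14.6
tcp_pos: [472.2, -90.8, 74.5]
orientation: [0.733, 0.681, 0.001, 0.002]
ft_force: [0.8, -5.4, 9.1]
grip_width: 11.8
grip_force: 30.0
```

In the tool's units: 1 mm is 0.1.

>>> pendant --offsets '[[[0,0,0.1],0,0],[[0,0,0.1],0,0]]'

```text
clock: 14.8
tcp_pos: [472.3, -91.1, 73.6]
orientation: [0.733, 0.68, 0.001, 0.002]
ft_force: [0.2, -6.5, 9.1]
grip_width: 11.3
grip_force: 30.0
```

In the tool's units: 1 mm is 0.1.

>>> pendant --offsets '[[[0,0,0.1],0,0],[[0,0,0.1],0,0]]'

```text
clock: 15.0
tcp_pos: [472.1, -90.6, 72.3]
orientation: [0.733, 0.681, 0.001, 0.001]
ft_force: [1.5, -5.6, 3.7]
grip_width: 12.0
grip_force: 30.0
```

In the tool's units: 1 mm is 0.1.

>>> pendant --offsets '[[[0,0,0.1],0,0],[[0,0,0.1],0,0]]'

```text
clock: 15.2
tcp_pos: [471.0, -89.0, 70.6]
orientation: [0.732, 0.681, 0.0, -0.0]
ft_force: [0.0, -1.0, 6.4]
grip_width: 11.8
grip_force: 30.0
```

Both ends seem to have clicked, since the lateral force and tilt are gone. Release and look.

In the tool's units: -1 mm is -0.1, 280 mm is 28.

>>> pendant --offsets '[[[0,0,-0.1],0,0],[[0,0,-0.1],0,40],[[0,0,-0.1],0,50],[[0,0,-0.1],0,50],[[0,0,-0.1],0,50],[[0,0,-2],0,50],[[0,0,-6],0,50],[[0,0,-10],0,50],[[5,0,-13],0,50],[[10,0,-15],0,50],[[15,0,-15],0,50],[[20,0,-15],0,50],[[25,0,-15],0,50],[[28,0,-15],0,50],[[28,0,-15],0,50]]'

```text
clock: 16.7
tcp_pos: [490.3, 196.4, 220.2]
orientation: [0.73, 0.684, 0.0, -0.001]
ft_force: [-0.3, 0.7, 0.1]
grip_width: 49.9
grip_force: 0.0
```

Run:
```python
from h import *
for n in("top","side"):
    c,W=cloud(n)
    if n=="top":
        L=lid(c,W,(320,430,160,275)); print(L)
        hsv=cv2.cvtColor(c,cv2.COLOR_BGR2HSV); m=(abs(hsv[...,0].astype(int)-110)<15)&(hsv[...,1]>150); m[:,:320]=0;m[:,430:]=0;m[:160]=0;m[275:]=0
        P=W[m]; P=P[abs(P[:,2]-L[1])<10]; cx=L[0][:2]
        for s in(1,-1):
            e=P[abs((P[:,1]-cx[1])*s-68)<12]; print("end",s,np.median(e[:,2]).round(1),len(e))
        sat=c.max(2).astype(int)-c.min(2); m=(sat<25)&(c.min(2)>120)&(W[...,2]>52)&(W[...,2]<100);m[:,:330]=0;m[:,415:]=0;m[:195]=0;m[260:]=0
        Q=W[m]; print("white",rect(Q),Q.min(0).round(1),Q.max(0).round(1))
    s=c[160:290,310:430] if n=="top" else c[120:320,220:420]
    cv2.imwrite(f"pics/{n}5.png",cv2.resize(s,(400,400)))
cv2.imwrite("pics/both5.png",np.hstack([cv2.imread("pics/top5.png"),cv2.imread("pics/side5.png")]))
print(*rel(471,-21,100,-4.2))
```

```text
(array([469.9, -89.8, 173.7, 105.3,  85.7]), np.float64(65.8), (array([469.2, -88.4,  92.6]), array([468.4, -93.1, 155.3,  17. ,  80.5])))
end 1 65.7 241
end -1 66.1 258
white [490.  -90.3 188.7  73.1  85. ] [ 445.3 -183.1   54. ] [529.7   4.3  90.4]
rel [-212.    -4.8  120.4] turn 0.002 | tcp [490.9 190.2 220.2] yaw -4.1 q [-0.72  0.25  0.31  1.85 -0.09  1.06 -0.45] F [ 0.  -0.4  0.5] w 49.9 t 16.8
```

View pics/both5.png

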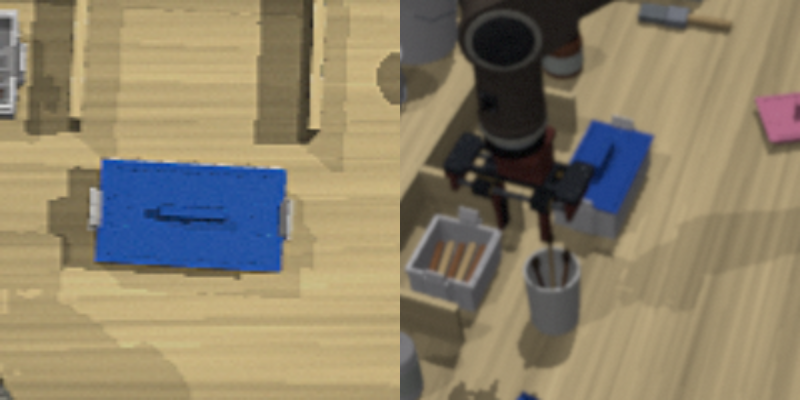

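The lid lies level at (190,215), 65.7 and 66.1 mm up at its two ends, so both are home. The box stands clear of the stall and the gripper is free.

```bash
python3 -c "
from plant import ticket
print(ticket.job_done())"
```

```text
the job is handed in; nothing more can be done
None
```

The tile box stands clear in front of the stall with its own lid home at both ends (65.7 and 66.1 mm measured, 66 is home), and I handed the job in at about 17 s; the verdict was not shown.

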